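# Pump down the vacuum specimen chuck

## Task

Get the vacuum chuck ready for the microscope: with the fingertips, push the safety catch aside from under the pump knob, then press the spring plunger down and let it come right back up, again and again, until the indicator pin has popped fully out of its tower. Let the pump raise the pin: do not touch the pin, do not force the knob, pick nothing up, and do not knock the things standing around. Finish with the plunger back up.

Things in the scene. Friction and masses are not known exactly. Their poses are not given: they have to be found in the camera images.
- pump: pump fixture, bolted down; origin on the work surface under the plunger axis, turned only about the vertical. Its frame, mm: base plate x -50..155, y -69..104, 12 thick; pump cylinder 52 dia, top z 72, at 0,0; black indicator tower 36 dia, top z 75, at x 0, y 70; catch hinge post 18 dia, top z 98, at x 45, y -13; low specimen chuck 84 dia, top z 37, at x 108, y 30
- knob_top (a point): centre of the flat top of the plunger's round black knob (44 mm diameter, 14 mm thick, flat top 38 mm across), 116 mm above the work surface when the plunger is up; moves down with it
- plunger (a joint): plunger travel, m: 0 up (it springs back there by itself), 0.014 fully down. Spring about 8 N at the top, 14 N fully down. With the catch under the knob it stops at 0.004. A stroke deeper than about 0.010 counts; the pin steps out as the plunger springs back up
- catch (a joint): safety catch angle, rad: 0 under the knob, 1.0 end stop, swung about the hinge post towards the fixture's -y; starts at 0 to 0.15. It turns stiffly (about 0.6 N at the tab) and stays where it is left. From 0.34 on the knob is free
- catch_tab (a point): upright steel tab on the near end of the catch bar: 6 mm thick, 18 mm wide along the bar, z 88 to 130 mm; this point is mid-tab at z 120 mm, 110 mm from the hinge axis. At angle 0 the bar (10 mm wide, z 88 to 98 mm) runs from the hinge along the fixture's -x under the knob, and the tab is at x -65, y -13 mm. Push the tab's +y face towards -y to open
- pin (a joint): how far the indicator pin has moved up out of its tower, m: 0 to 0.011 at the start; each full pump stroke adds about 0.009 (the first may add two steps); fully out it stands at about 0.036 and more strokes change nothing. Usually three or four strokes. Friction holds it in between
- pin_head: the steel indicator pin, 12 mm diameter, upright on the axis of the indicator tower; it sticks out of the tower by 4 mm plus the value of joint pin (40 mm when fully out). Its origin lies on the tower's axis and moves with it
- pin_top (a point): centre of the indicator pin's top: at z 79 mm plus the value of joint pin; about 115 mm when fully out
- knob: the plunger's knob as a body (its origin lies on the plunger axis, 116 mm below the knob's top)
- lens: bystander: steel microscope objective standing upright, 34 mm diameter, 50 mm tall; origin at the centre of its underside
- dish: bystander: shallow open round dish, 60 mm diameter, 15 mm tall; origin at the centre of its underside
- jar: bystander: small capped sample jar, 44 mm diameter, 55 mm tall; origin at the centre of its underside
- slidebox: bystander: closed grey slide box, 85 x 40 x 30 mm; origin at the centre of its underside
- extring: bystander: aluminium extension ring, 40 mm outer diameter, 12 mm tall, lying flat; origin at the centre of its underside
- mouse: bystander: grey computer mouse, about 94 x 60 x 30 mm; origin on its underside
- driver: bystander: small screwdriver lying flat, 150 mm long; origin at the middle of its underside

How it is judged:
By the outcome, as a careful person would: the job done as asked, in the order asked, and still so for the second after the job is handed in, with the robot touching nothing.
It also fails if it takes over 48 s, if anything falls off the work surface, if the arm or the gripper's body presses on something with over 40 N, if the wrist force passes 120 N, or if a joint passes its speed limit or range.

## Robot

A 6-joint arm with a two-finger parallel gripper is mounted at the origin on the work surface. World frame = base frame: x ahead of the robot, y to its left, z up, the work surface at z = 0. Lengths are in m, angles in rad, forces in N, time in s.
With the tool pointing down it reaches from about 0.35 to 0.775 m from the base axis. Payload 5.5 kg.
Tool frame: the origin (TCP) lies midway between the tips of the shut fingers; the grasp point (between the pads) lies 19 mm behind it; z points along the fingers, y is the line along which they close (so a half turn about z gives the same grasp; the last joint's range is limited). The gripper opens to 85 mm and grips with 20 to 120 N. Pads are 22 mm wide; open, the fingers measure 114 mm over their backs; the gripper's body (76 mm by 85 mm) begins 54 mm behind the grasp point. The pads swing forward as they close: fully open they stand 13 mm farther back than shut.
Start: joints at [1.016, 0.313, 0.046, 1.304, 0, 1.431], TCP at [0.232, 0.526, 0.231] pointing down, gripper open.
Joint ranges: [-2.76, 2.76], [-0.86, 1.69], [-1.03, 1.26], [-2.2, 2.34], [-1.47, 1.5], [-3.14, 3.14]. Speed limits (rad/s): [2.57, 2.57, 3.14, 3.14, 3.14, 3.14].

## Interface

Orientations are given as a unit quaternion [w, x, y, z].
In Python, from station import manip gives the robot as it stands. The module is installed in compiled form; this text tells all that it offers.
- The arm moves only by the tool apply_moves, never from a script. Its argument "steps" is a list of rows, each an object of numbers: "dx", "dy", "dz": the shift along the tool's x, y, z in units of 500 mm (1.0 is 500 mm); "wx", "wy", "wz": the turn, a rotation vector about the tool's x, y, z in units of 120 degrees (1.0 is 120 degrees). A call has exactly 8 rows; each row shifts and turns the commanded pose from where the row before left it, along the tool's axes as they then stand; what a row does not reach is not made up. A row lasts 1/10 s, in which the tool goes at most 50 mm and 8.59 degrees, less where a joint would pass 70% of its speed; a pose out of reach is approached as far as the arm can. A call with a number of a shift or a turn outside -1 to 1 is refused whole. A call with a gripper value outside its range is refused whole. "jaw" is the closure, from -1 (fully open) to 1 (shut), set as the call begins (left out, the last holds). The fingers move at their own pace and stop on an object; "squeeze" is the grip in N (left out, the last holds). Time passes only in rows, so rows that do not move let the fingers close, or fill a call up. It gives the time, the measured TCP pose, the force, the opening and the grip force at its end, in the units of the state.
- manip.state(): the state, without advancing time (a new reading comes with each control period).
- manip.grab_frame(name): name is "side" or "top" or "wrist"; returns the picture (384x512x3 uint8, red, green, blue); there is no depth.
- manip.camera_info(name): a dict with "fx", "fy", "cx", "cy" (pixels), "distortion" ([k1, k2, p1, p2, k3] as OpenCV has them; the pictures are not rectified), "T" (4x4, takes a point from camera to world coordinates); the wrist camera has in their place "mount" (4x4, takes a point from camera to tool coordinates, whose origin is the TCP and whose axes are the flange's). Camera axes: x right, y up, looking along -z (the intrinsics and any distortion apply to the point x, -y, -z); pixel columns grow to the right and rows downward; lengths in m; the calibration is good to about 2 mm. A picture is of the moment at which its call begins: read the wrist's pose just before it. camera_info takes no time and is no camera call.
- manip.finish_job(): hands the job in; it is judged then, once.
Trained networks look in the newest picture that a camera, given by its name, has taken for a name from the list of things; names that differ only in an ending like _2 or _b are one class to them, and where a whole thing is asked for, a point or a joint stands for the part that bears it (a point fixed in the world has none). Each returns a list of dicts, best first, with "confidence" (0 to 1); they miss things now and then, are a little off and sometimes report something else, mostly with a low value. They report only what shows in the picture. A call takes as long as a camera call.
- manip.masks_of(query, camera): "mask" (384x512 bool, what is visible of it) and "rect" ([centre column, centre row, width, height] in pixels, round what is visible of it).
The state is a dict: "time_s": time; "qpos": joint angles; "qd": joint speeds; "joint_torque": joint torques, N m; "position": TCP position; "tcp_rot": TCP orientation; "ft_force": force on the tool from outside, world axes, zero at the start; "moment": the same for the moment, N m; "grip_width": finger opening in m; "grip_force": force on a finger pad.
Only numpy, scipy, OpenCV 4.12 (cv2) and the standard library are available. Lean on these libraries where they do the work, as an engineer would, in place of code of your own. Each camera call takes 0.05 s, during which the arm holds its last target. There are 200 camera calls.

## Working session

There is one attempt and no reset: what is moved stays moved. The work goes in short steps, Python scripts to look and compute and a tool call to move; the robot and the scene stay as the last step left them, time stands still between calls to the robot, and variables do not carry over. Pictures are saved under pics/ and viewed, at most 10 in all, crops included, and the job is handed in when it is done.

Besides the shell and the picture viewer there is one more tool, called by a JSON object that holds its "api" and its "payload", one argument or row to a line. apply_moves: Moves the arm, as the interface text tells. Shifts and turns lie within -1 to 1; 1 stands for 500 mm of shift or 120 degrees of turn. Its arguments: {"type":"object","properties":{"steps":{"type":"array"},"jaw":{"type":"number"},"squeeze":{"type":"number"}},"required":["steps"]}

```bash
mkdir -p pics; cat > h.py <<'E'
import numpy as np, cv2
from station import manip
def pix2ray(name,uv,st=None):
    c=manip.camera_info(name); K=np.array([[c['fx'],0,c['cx']],[0,c['fy'],c['cy']],[0,0,1.]])
    n=cv2.undistortPoints(np.array([[uv]],float),K,np.array(c['distortion'],float))[0,0]
    T=np.array(c['T']); d=T[:3,:3]@np.array([n[0],-n[1],-1.]); return T[:3,3],d/np.linalg.norm(d)
def atz(name,uv,z):
    o,d=pix2ray(name,uv); return o+d*(z-o[2])/d[2]
def proj(name,P):
    c=manip.camera_info(name); K=np.array([[c['fx'],0,c['cx']],[0,c['fy'],c['cy']],[0,0,1.]])
    T=np.linalg.inv(np.array(c['T'])); p=(T[:3,:3]@np.array(P,float).reshape(-1,3).T).T+T[:3,3]
    return cv2.projectPoints(p*[1,-1,-1],np.zeros(3),np.zeros(3),K,np.array(c['distortion'],float))[0][:,0]
def tri(a,b):
    (o1,d1),(o2,d2)=a,b; A=np.stack([d1,-d2],1); s=np.linalg.lstsq(A,o2-o1,rcond=None)[0]
    p,q=o1+s[0]*d1,o2+s[1]*d2; return (p+q)/2,np.linalg.norm(p-q)
E
python3 - <<'E'
from h import *
print(manip.state())
ims=[]
for n in('top','side'):
    im=manip.grab_frame(n); cv2.imwrite(f'pics/{n}0.png',cv2.cvtColor(im,cv2.COLOR_RGB2BGR))
    print(n,np.round(manip.camera_info(n)['T'],3).tolist(),manip.camera_info(n)['fx'])
    for q in('knob','catch_tab','pin_head','pump','lens','dish','jar','slidebox','extring','mouse','driver'):
        print(q,[(round(r['confidence'],2),np.round(r['rect'],1).tolist()) for r in manip.masks_of(q,n)[:2]])
E
```

```text
{'time_s': 0.0, 'qpos': array([1.01640572e+00, 3.13997017e-01, 4.49744538e-02, 1.30358905e+00,
       1.22774440e-05, 1.43119490e+00]), 'qd': array([ 4.36270217e-05, -5.59076409e-04,  4.28256288e-04,  1.27898932e-03,
        3.28109299e-04, -1.60985766e-04]), 'joint_torque': array([ 6.83371491e-04, -4.80623245e+01,  2.98535031e+01,  1.92156021e-02,
       -5.70154884e-05,  1.73027229e-05]), 'position': array([0.2314594 , 0.52580192, 0.23040894]), 'tcp_rot': array([-3.14439489e-04,  2.05910943e-01,  9.78570314e-01, -8.51459898e-04]), 'ft_force': array([ 0.3263628 , -0.87582793,  0.2121292 ]), 'moment': array([ 8.63719581e-05, -8.54851777e-03, -9.87018062e-03]), 'grip_force': 0.0, 'grip_width': 0.0851939848508154}
top [[-0.001, 0.994, -0.106, 0.497], [-1.0, 0.001, 0.017, 0.046], [0.017, 0.106, 0.994, 0.823], [0.0, 0.0, 0.0, 1.0]] 388.44893585642035
knob [(0.64, [299.6, 214.8, 27.0, 26.0]), (0.46, [308.9, 219.1, 24.0, 65.1])]
catch_tab [(0.54, [308.4, 219.8, 24.0, 68.7])]
pin_head []
pump [(0.62, [280.6, 198.7, 90.9, 111.8])]
lens [(0.53, [222.9, 229.0, 21.3, 17.2])]
dish [(0.59, [351.2
[... 340 characters left out ...]
, 26.4])]
side [[0.824, 0.425, -0.374, 0.319], [-0.566, 0.622, -0.541, -0.329], [0.003, 0.657, 0.753, 0.635], [0.0, 0.0, 0.0, 1.0]] 393.5457118208448
knob [(0.89, [257.1, 243.2, 29.3, 25.4])]
catch_tab [(0.92, [260.6, 257.8, 56.3, 53.8])]
pin_head [(0.61, [227.8, 224.0, 9.8, 8.8])]
pump [(0.84, [269.1, 257.9, 135.1, 118.3])]
lens [(0.68, [202.4, 222.1, 19.4, 25.3])]
dish [(0.96, [358.6, 286.1, 34.0, 28.7])]
jar [(0.97, [330.5, 323.7, 31.7, 37.2]), (0.34, [314.9, 202.1, 19.4, 14.9])]
slidebox [(0.95, [243.6, 185.6, 44.6, 37.7]), (0.63, [314.5, 203.0, 17.3, 14.6])]
extring [(0.72, [314.9, 202.7, 21.2, 16.6])]
mouse [(0.74, [273.1, 376.3, 37.9, 15.4])]
driver [(0.7, [201.5, 295.8, 62.0, 54.0])]
```

```bash
python3 - <<'E'
import cv2,numpy as np
a=cv2.imread('pics/top0.png')[90:310,170:430];b=cv2.imread('pics/side0.png')[150:384,150:410]
a=cv2.resize(a,(400,338));b=cv2.resize(b,(400,360))
a=cv2.copyMakeBorder(a,0,22,0,0,0);cv2.imwrite('pics/ab.png',np.hstack([a,b]))
E
python3 - <<'E'
from h import *
p,e=tri(pix2ray('top',(299.6,214.8)),pix2ray('side',(257.1,243.2)));print('knob tri',p,e)
for n,uv in(('top',(299.6,214.8)),('side',(257.1,241))):print(n,atz(n,uv,.113))
print('pin side',atz('side',(227.8,224),.081))
for q,t,s,z in(('lens',(222.9,229),(202.4,222.1),.025),('dish',(351.2,153.1),(358.6,286.1),.008),('jar',(368.5,195.6),(330.5,323.7),.028),('slidebox',(204.8,172.6),(243.6,185.6),.015),('extring',(262.9,125.6),(314.9,202.7),.006),('driver',(282.4,264.3),(201.5,295.8),.01),('mouse',(379.8,264.6),(273,376),.02)):
    print(q,atz('top',t,z).round(3),atz('side',s,z).round(3))
E
```

```text
knob tri [ 0.52493367 -0.03815227  0.10366895] 0.0014926073745684266
top [ 0.52522279 -0.03740702  0.113     ]
side [ 0.5230201  -0.03952738  0.113     ]
pin side [0.5135226  0.03643974 0.081     ]
lens [0.5   0.11  0.025] [0.495 0.105 0.025]
dish [ 0.662 -0.163  0.008] [ 0.657 -0.159  0.008]
jar [ 0.568 -0.191  0.028] [ 0.563 -0.187  0.028]
slidebox [0.618 0.149 0.015] [0.618 0.147 0.015]
extring [0.722 0.027 0.006] [0.718 0.031 0.006]
driver [ 0.427 -0.013  0.01 ] [ 0.421 -0.021  0.01 ]
mouse [ 0.426 -0.214  0.02 ] [ 0.443 -0.197  0.02 ]
```

View pics/ab.png

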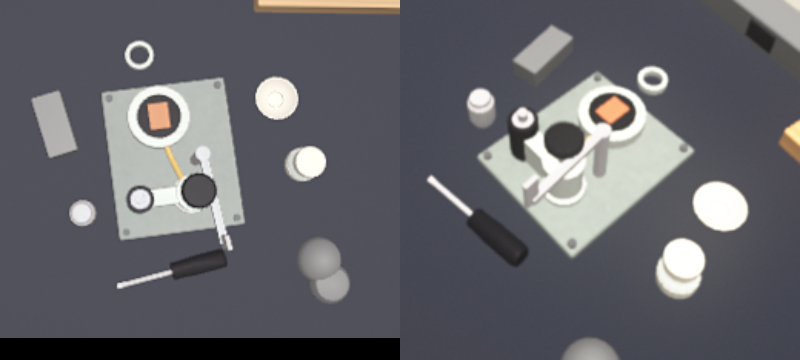

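The picture shows the fixture with the knob at top px (300,215), the tower at (261,220), the catch post at (301,191) and the tab at (317,247). The fixture's +x points nearly along world +x, and the catch is slightly open. The driver lies near −x; the other things are well clear.

```bash
python3 - <<'E'
from h import *
from scipy.optimize import least_squares
C=np.array([[155,104,12],[155,-69,12],[-50,-69,12],[-50,104,12]])/1000.
def px(l,o):return [(x/1.538+o[0],y/1.538+o[1]) for x,y in l]
T=px([(102,93),(222,78),(243,224),(121,239)],(170,90)); S=px([(197,72),(293,152),(172,256),(79,155)],(150,150))
F=np.vstack([C,[[0,0,.113],[0,0,.113]]])
obs=np.array(T+[(299.6,214.8)]),np.array(S+[(257.1,241)])
def W(p,F):
    c,s=np.cos(p[2]),np.sin(p[2]);return np.array(F)@np.array([[c,s,0],[-s,c,0],[0,0,1]])+[p[0],p[1],0]
def f(p,w=(1,1)):
    return np.concatenate([((proj(n,W(p,F[:5]))-o)*k).ravel() for n,o,k in zip(('top','side'),obs,w)])
for w in((1,1),(1,0),(0,1)):
    r=least_squares(f,[.525,-.038,.1],args=(w,)); print(r.x.round(4),r.fun.round(1))
    if w==(1,1):p=r.x
# catch angle
for n,uv in(('top',(170+226/1.538,90+242/1.538)),('side',(150+130/1.538,150+182/1.538))):
    t=atz(n,uv,.120);print(n,'tab',t,[ (a,W(p,[[.045-.11*np.cos(a),-.013-.11*np.sin(a),.12]])[0].round(4),proj(n,W(p,[[.045-.11*np.cos(a),-.013-.11*np.sin(a),.13]]))[0].round(1)) for a in(0,.08,.15)],uv)
st=manip.state();print(st['position'])
E
```

```text
[ 0.5248 -0.0372  0.1261] [-0.8  0.1  1.6  0.1  1.8  0.9 -1.3  1.9 -0.1  0.3  0.8 -1.7  2.5 -1.4
  0.3  0.8 -1.8 -0.3  0.1 -1.5]
[ 0.5261 -0.0368  0.1272] [-1.1 -0.5  1.3 -0.6  1.6  0.2 -1.4  1.3 -0.3 -0.5  0.  -0.   0.  -0.
  0.   0.  -0.  -0.   0.  -0. ]
[ 0.5235 -0.0378  0.1252] [-0.   0.   0.   0.   0.   0.  -0.   0.   0.   0.   0.6 -1.2  2.3 -0.8
 -0.1  1.5 -2.2  0.2 -0.3 -0.9]
top tab [ 0.46631202 -0.06732814  0.12      ] [(0, array([ 0.4619, -0.0583,  0.12  ]), array([312.8, 250.1])), (0.08, array([ 0.4634, -0.067 ,  0.12  ]), array([317.7, 249.3])), (0.15, array([ 0.4652, -0.0745,  0.12  ]), array([321.9, 248.2]))] (316.94408322496747, 247.34720416124838)
side tab [ 0.46488771 -0.06455811  0.12      ] [(0, array([ 0.4619, -0.0583,  0.12  ]), array([230.3, 262.8])), (0.08, array([ 0.4634, -0.067 ,  0.12  ]), array([234.3, 266.5])), (0.15, array([ 0.4652, -0.0745,  0.12  ]), array([238.1, 269.6]))] (234.5253576072822, 268.33550065019506)
[0.2317432  0.52627635 0.23131981]
```

```bash
python3 -c "
from h import *
c=manip.camera_info('wrist');print(c)"
```

```text
{'fx': 336.62215544261113, 'fy': 336.62215544261113, 'cx': 260.4052288196022, 'cy': 194.97316226448427, 'distortion': array([-0.06530512,  0.        ,  0.        ,  0.        ,  0.        ]), 'mount': array([[ 8.97146820e-04,  9.50628566e-01,  3.10329703e-01,
         7.84670334e-02],
       [ 9.99998864e-01, -4.76988673e-04, -1.42979141e-03,
         5.93235873e-04],
       [-1.21117680e-03,  3.10330633e-01, -9.50627914e-01,
        -1.41642677e-01],
       [ 0.00000000e+00,  0.00000000e+00,  0.00000000e+00,
         1.00000000e+00]])}
```

Fit: pump at (0.525, −0.037), yaw 0.126 rad; catch about 0.08 rad with the tab near (0.463, −0.067). I'm heading to a point above the tab's +y side with the fingers shut.

{"api": "apply_moves", "payload": {
  "jaw": 1,
  "squeeze": 40,
  "steps": [
    {"dx":-0.054,"dy":-0.053},
    {"dx":-0.054,"dy":-0.053},
    {"dx":-0.054,"dy":-0.053},
    {"dx":-0.054,"dy":-0.053},
    {"dx":-0.054,"dy":-0.053},
    {"dx":-0.054,"dy":-0.053},
    {"dx":-0.054,"dy":-0.053},
    {"dx":-0.054,"dy":-0.053}
  ]
}}

```text
invalid input at $.steps[0]: expected keys dx, dy, dz, wx, wy, wz
```

{"api": "apply_moves", "payload": {
  "steps": [
    {"dx":-0.054,"dy":-0.053},
    {"dx":-0.054,"dy":-0.053},
    {"dx":-0.054,"dy":-0.053},
    {"dx":-0.054,"dy":-0.053},
    {"dx":-0.054,"dy":-0.053},
    {"dx":-0.054,"dy":-0.053},
    {"dx":-0.054,"dy":-0.053},
    {"dx":-0.054,"dy":-0.053}
  ]
}}

```text
invalid input at $.steps[0]: expected keys dx, dy, dz, wx, wy, wz
```

{"api": "apply_moves", "payload": {
  "steps": [
    {"wz":0.061},
    {"wz":0.061},
    {"wz":0.061},
    {"wz":0.061},
    {"wz":0.061},
    {"wz":0.061},
    {"wz":0.061},
    {}
  ]
}}

```text
invalid input at $.steps[0]: expected keys dx, dy, dz, wx, wy, wz
```

{"api": "apply_moves", "payload": {
  "jaw": 1,
  "squeeze": 40,
  "steps": [
    {"dx":-0.054,"dy":-0.053,"dz":0,"wx":0,"wy":0,"wz":0},
    {"dx":-0.054,"dy":-0.053,"dz":0,"wx":0,"wy":0,"wz":0},
    {"dx":-0.054,"dy":-0.053,"dz":0,"wx":0,"wy":0,"wz":0},
    {"dx":-0.054,"dy":-0.053,"dz":0,"wx":0,"wy":0,"wz":0},
    {"dx":-0.054,"dy":-0.053,"dz":0,"wx":0,"wy":0,"wz":0},
    {"dx":-0.054,"dy":-0.053,"dz":0,"wx":0,"wy":0,"wz":0},
    {"dx":-0.054,"dy":-0.053,"dz":0,"wx":0,"wy":0,"wz":0},
    {"dx":-0.054,"dy":-0.053,"dz":0,"wx":0,"wy":0,"wz":0}
  ]
}}

```text
time_s: 2.0
position: [0.3444, 0.2439, 0.2315]
tcp_rot: [0.0, 0.206, 0.979, 0.0]
ft_force: [1.3, 0.5, 0.1]
grip_width: -0.0002
grip_force: 0.0
```

{"api": "apply_moves", "payload": {
  "steps": [
    {"dx":-0.054,"dy":-0.053,"dz":0,"wx":0,"wy":0,"wz":0},
    {"dx":-0.054,"dy":-0.053,"dz":0,"wx":0,"wy":0,"wz":0},
    {"dx":-0.054,"dy":-0.053,"dz":0,"wx":0,"wy":0,"wz":0},
    {"dx":-0.054,"dy":-0.053,"dz":0,"wx":0,"wy":0,"wz":0},
    {"dx":-0.054,"dy":-0.053,"dz":0,"wx":0,"wy":0,"wz":0},
    {"dx":-0.054,"dy":-0.053,"dz":0,"wx":0,"wy":0,"wz":0},
    {"dx":-0.054,"dy":-0.053,"dz":0,"wx":0,"wy":0,"wz":0},
    {"dx":-0.054,"dy":-0.053,"dz":0,"wx":0,"wy":0,"wz":0}
  ]
}}

```text
time_s: 2.8
position: [0.4567, -0.0375, 0.2315]
tcp_rot: [0.0, 0.206, 0.979, 0.0]
ft_force: [1.4, 1.7, -0.5]
grip_width: -0.0
grip_force: 0.0
```

{"api": "apply_moves", "payload": {
  "steps": [
    {"dx":0,"dy":0,"dz":0,"wx":0,"wy":0,"wz":0.061},
    {"dx":0,"dy":0,"dz":0,"wx":0,"wy":0,"wz":0.061},
    {"dx":0,"dy":0,"dz":0,"wx":0,"wy":0,"wz":0.061},
    {"dx":0,"dy":0,"dz":0,"wx":0,"wy":0,"wz":0.061},
    {"dx":0,"dy":0,"dz":0,"wx":0,"wy":0,"wz":0.061},
    {"dx":0,"dy":0,"dz":0,"wx":0,"wy":0,"wz":0.061},
    {"dx":0,"dy":0,"dz":0,"wx":0,"wy":0,"wz":0.061},
    {"dx":0,"dy":0,"dz":0,"wx":0,"wy":0,"wz":0}
  ]
}}

```text
time_s: 3.6
position: [0.4563, -0.0359, 0.2314]
tcp_rot: [0.0, 0.609, 0.793, 0.0]
ft_force: [-0.7, 0.1, 0.6]
grip_width: 0.0003
grip_force: 0.0
```

```bash
cat >> h.py <<'E'
from scipy.spatial.transform import Rotation as R
def wcam(st):
    c=dict(manip.camera_info('wrist'));q=st['tcp_rot'];T=np.eye(4)
    T[:3,:3]=R.from_quat([q[1],q[2],q[3],q[0]]).as_matrix();T[:3,3]=st['position'];c['T']=T@c['mount'];return c
def wproj(c,P):
    K=np.array([[c['fx'],0,c['cx']],[0,c['fy'],c['cy']],[0,0,1.]])
    T=np.linalg.inv(c['T']);p=(T[:3,:3]@np.array(P,float).reshape(-1,3).T).T+T[:3,3]
    return cv2.projectPoints(p*[1,-1,-1],np.zeros(3),np.zeros(3),K,np.array(c['distortion'],float))[0][:,0]
def watz(c,uv,z):
    K=np.array([[c['fx'],0,c['cx']],[0,c['fy'],c['cy']],[0,0,1.]])
    n=cv2.undistortPoints(np.array([[uv]],float),K,np.array(c['distortion'],float))[0,0]
    d=c['T'][:3,:3]@np.array([n[0],-n[1],-1.]);o=c['T'][:3,3];return o+d*(z-o[2])/d[2]
def W(p,F):
    c,s=np.cos(p[2]),np.sin(p[2]);return np.array(F,float)@np.array([[c,s,0],[-s,c,0],[0,0,1]])+[p[0],p[1],0]
P0=[.5248,-.0372,.126]
def tab(a,z=.12):return [.045-.11*np.cos(a),-.013-.11*np.sin(a),z]
E
python3 - <<'E'
from h import *
st=manip.state();c=wcam(st);im=cv2.cvtColor(manip.grab_frame('wrist'),cv2.COLOR_RGB2BGR)
for q in('knob','catch_tab','pin_head'):
    for r in manip.masks_of(q,'wrist')[:2]:print(q,round(r['confidence'],2),np.round(r['rect'],1))
print(st['position'])
pts=[[0,0,.116],[.022,0,.116],[-.022,0,.116],[0,.022,.116],[0,-.022,.116],[0,.07,.083],tab(.08,.13),tab(0,.13),[.045,-.013,.098]]
for u in wproj(c,W(P0,pts)):
    print(u.round(1));cv2.circle(im,tuple(int(v) for v in u),2,(0,0,255),-1) if abs(u).max()<2000 else 0
cv2.imwrite('pics/w1.png',im)
E
```

```text
knob 0.82 [341.2 208.8  50.6  49.6]
catch_tab 0.56 [320.8 223.  142.2  30.6]
pin_head 0.77 [348.5 120.8  14.6  13.9]
[ 0.45625172 -0.0358741   0.23136591]
[338.8 212.1]
[364.8 215.4]
[312.5 208.7]
[344.5 186.6]
[333.4 236.4]
[347.  122.1]
[257.  233.7]
[258.  223.4]
[380.3 224.7]
```

View pics/w1.png

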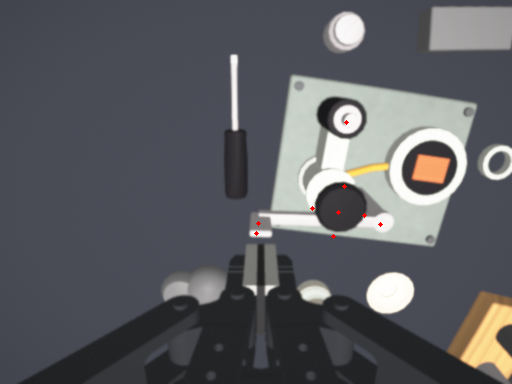

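The wrist view shows the knob at (341,208), the pin at (348,120), and the tab around (261,226). The model lands 2–4 px off.

```bash
python3 - <<'E'
from h import *
st=manip.state();c=wcam(st);p=st['position']
k=watz(c,(341,208.5),.113);print('knob',k,'pin',watz(c,(348.5,121),.085),'post',watz(c,(384,221),.098))
P=[k[0],k[1],.126]
for a in(0,.05,.1,.15):
    t=np.array(tab(a,.13));d=np.array([np.cos(a),np.sin(a),0]);n=np.array([-np.sin(a),np.cos(a),0])
    print(a,wproj(c,W(P,[t+.009*d+.003*n,t-.009*d+.003*n,t+.009*d-.003*n,t-.009*d-.003*n])).round(0).tolist(),W(P,[t])[0])
print(wproj(c,[[p[0],p[1],z] for z in(.231,.13,.105)]))
im=cv2.imread('pics/w1.png')[190:250,230:330];cv2.imwrite('pics/w1c.png',cv2.resize(im,None,fx=7,fy=7,interpolation=cv2.INTER_CUBIC))
E
```

```text
knob [ 0.52646477 -0.03444619  0.113     ] pin [0.5162076  0.03367317 0.085     ] post [ 0.57292388 -0.03997848  0.098     ]
0 [[273.0, 219.0], [250.0, 216.0], [272.0, 226.0], [249.0, 223.0]] [ 0.46361373 -0.05551148  0.13      ]
0.05 [[272.0, 225.0], [249.0, 223.0], [271.0, 232.0], [248.0, 230.0]] [ 0.46444099 -0.06094833  0.13      ]
0.1 [[271.0, 231.0], [248.0, 230.0], [271.0, 238.0], [248.0, 237.0]] [ 0.46553895 -0.06633703  0.13      ]
0.15 [[271.0, 236.0], [248.0, 237.0], [271.0, 243.0], [248.0, 244.0]] [ 0.46690486 -0.07166413  0.13      ]
[[257.16722615 261.39187843]
 [258.35433694 195.35204823]
 [258.5234362  185.99141503]]
```

View pics/w1c.png

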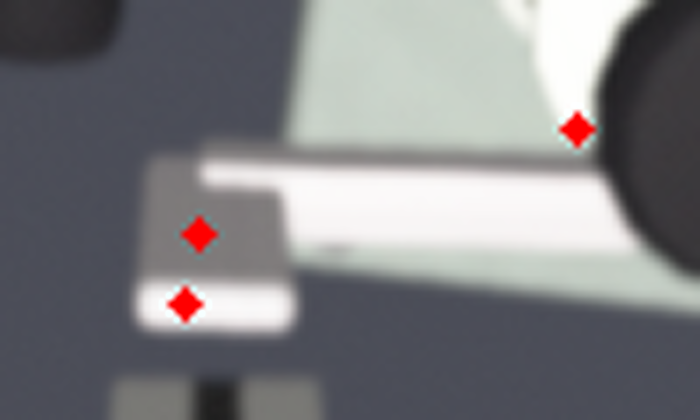

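The tab's top edge sits at rows 230–237, so the catch is at about 0.1 rad with the tab at (0.4655, −0.066). I'll lower beside its +y face, then push.

{"api": "apply_moves", "payload": {
  "steps": [
    {"dx":-0.002,"dy":0.008,"dz":0.05,"wx":0,"wy":0,"wz":0},
    {"dx":-0.002,"dy":0.008,"dz":0.05,"wx":0,"wy":0,"wz":0},
    {"dx":0,"dy":0,"dz":0.05,"wx":0,"wy":0,"wz":0},
    {"dx":0,"dy":0,"dz":0.05,"wx":0,"wy":0,"wz":0},
    {"dx":0,"dy":0,"dz":0.03,"wx":0,"wy":0,"wz":0},
    {"dx":0,"dy":0,"dz":0.02,"wx":0,"wy":0,"wz":0},
    {"dx":0,"dy":0,"dz":0,"wx":0,"wy":0,"wz":0},
    {"dx":0,"dy":0,"dz":0,"wx":0,"wy":0,"wz":0}
  ]
}}

```text
time_s: 4.6
position: [0.4649, -0.0358, 0.1068]
tcp_rot: [0.0, 0.609, 0.793, 0.0]
ft_force: [0.8, 0.2, 0.3]
grip_width: -0.0002
grip_force: 0.0
```

{"api": "apply_moves", "payload": {
  "steps": [
    {"dx":-0.009,"dy":-0.002,"dz":0,"wx":0,"wy":0,"wz":-0.01},
    {"dx":-0.009,"dy":-0.002,"dz":0,"wx":0,"wy":0,"wz":-0.01},
    {"dx":-0.009,"dy":-0.002,"dz":0,"wx":0,"wy":0,"wz":-0.01},
    {"dx":-0.009,"dy":-0.002,"dz":0,"wx":0,"wy":0,"wz":-0.01},
    {"dx":-0.009,"dy":-0.002,"dz":0,"wx":0,"wy":0,"wz":-0.01},
    {"dx":-0.009,"dy":-0.002,"dz":0,"wx":0,"wy":0,"wz":-0.01},
    {"dx":-0.009,"dy":-0.002,"dz":0,"wx":0,"wy":0,"wz":-0.01},
    {"dx":-0.009,"dy":-0.002,"dz":0,"wx":0,"wy":0,"wz":-0.01}
  ]
}}

```text
time_s: 5.4
position: [0.4692, -0.0727, 0.1068]
tcp_rot: [0.0, 0.54, 0.842, 0.0]
ft_force: [0.6, 0.6, -0.9]
grip_width: -0.0002
grip_force: 0.3
```

{"api": "apply_moves", "payload": {
  "steps": [
    {"dx":-0.009,"dy":-0.002,"dz":0,"wx":0,"wy":0,"wz":-0.01},
    {"dx":-0.009,"dy":-0.002,"dz":0,"wx":0,"wy":0,"wz":-0.01},
    {"dx":-0.009,"dy":-0.002,"dz":0,"wx":0,"wy":0,"wz":-0.01},
    {"dx":-0.009,"dy":-0.002,"dz":0,"wx":0,"wy":0,"wz":-0.01},
    {"dx":-0.009,"dy":-0.002,"dz":0,"wx":0,"wy":0,"wz":-0.01},
    {"dx":-0.009,"dy":-0.002,"dz":0,"wx":0,"wy":0,"wz":-0.01},
    {"dx":-0.009,"dy":-0.002,"dz":0,"wx":0,"wy":0,"wz":-0.01},
    {"dx":-0.009,"dy":-0.002,"dz":0,"wx":0,"wy":0,"wz":-0.01}
  ]
}}

```text
time_s: 6.2
position: [0.4792, -0.108, 0.1062]
tcp_rot: [-0.0, 0.467, 0.884, 0.0]
ft_force: [-0.4, 0.5, -0.1]
grip_width: 0.0001
grip_force: 0.3
```

{"api": "apply_moves", "payload": {
  "steps": [
    {"dx":0.02,"dy":0,"dz":0,"wx":0,"wy":0,"wz":0},
    {"dx":0,"dy":0,"dz":-0.05,"wx":0,"wy":0,"wz":0},
    {"dx":0,"dy":0,"dz":-0.05,"wx":0,"wy":0,"wz":0},
    {"dx":0,"dy":0,"dz":-0.04,"wx":0,"wy":0,"wz":0},
    {"dx":0.016,"dy":0.053,"dz":0,"wx":0,"wy":0,"wz":0},
    {"dx":0.016,"dy":0.053,"dz":0,"wx":0,"wy":0,"wz":0},
    {"dx":0.015,"dy":0.052,"dz":0,"wx":0,"wy":0,"wz":0},
    {"dx":0,"dy":0,"dz":0,"wx":0,"wy":0,"wz":0}
  ]
}}

```text
time_s: 7.0
position: [0.5267, -0.0333, 0.1763]
tcp_rot: [0.0, 0.467, 0.885, 0.0]
ft_force: [-0.3, -0.1, -0.3]
grip_width: 0.0003
grip_force: 0.0
```

```bash
python3 - <<'E'
from h import *
st=manip.state();print(st['position'],st['ft_force'])
b=cv2.cvtColor(manip.grab_frame('side'),cv2.COLOR_RGB2BGR);w=cv2.cvtColor(manip.grab_frame('wrist'),cv2.COLOR_RGB2BGR)
for q in('knob','pin_head'):print(q,[(r['confidence'],np.round(r['rect'],1)) for r in manip.masks_of(q,'wrist')[:1]])
c=wcam(st);print(wproj(c,[[.5255,-.036,.116]]))
P=[.5255,-.036,.126]
for a in(.34,.5,.65,.8):print(a,proj('side',W(P,[tab(a,.13)])).round(0))
cv2.imwrite('pics/s2.png',np.hstack([cv2.resize(b[180:330,170:330],(400,375)),cv2.resize(w,(400,300))[:, :] if 0 else cv2.copyMakeBorder(cv2.resize(w,(400,300)),0,75,0,0,0)]))
E
```

```text
[ 0.52674903 -0.03326474  0.17632083] [-0.29604846 -0.06327623 -0.28402702]
knob [(0.7, array([259.9, 212.8,  65.8,  63.6]))]
pin_head [(0.55, array([305.9, 115.2,  18.9,  18.9]))]
[[254.09029968 216.6697225 ]]
0.34 [[250. 276.]]
0.5 [[261. 281.]]
0.65 [[272. 283.]]
0.8 [[284. 285.]]
```

View pics/s2.png

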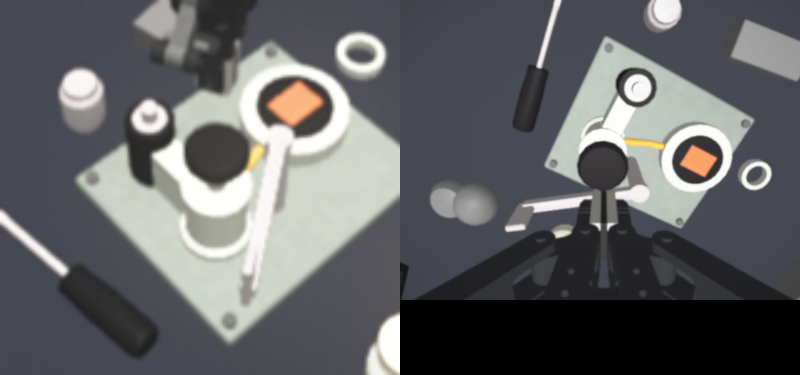

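The catch now stands well clear at about 0.6 rad, and the pin (tower top) and knob are unobstructed. The knob is centred under the fingers, so I'll start pumping.

{"api": "apply_moves", "payload": {
  "steps": [
    {"dx":0,"dy":0,"dz":0.05,"wx":0,"wy":0,"wz":0},
    {"dx":0,"dy":0,"dz":0.048,"wx":0,"wy":0,"wz":0},
    {"dx":0,"dy":0,"dz":0.016,"wx":0,"wy":0,"wz":0},
    {"dx":0,"dy":0,"dz":0.016,"wx":0,"wy":0,"wz":0},
    {"dx":0,"dy":0,"dz":0.008,"wx":0,"wy":0,"wz":0},
    {"dx":0,"dy":0,"dz":0.007,"wx":0,"wy":0,"wz":0},
    {"dx":0,"dy":0,"dz":0,"wx":0,"wy":0,"wz":0},
    {"dx":0,"dy":0,"dz":0,"wx":0,"wy":0,"wz":0}
  ]
}}

```text
time_s: 8.0
position: [0.5238, -0.0359, 0.1053]
tcp_rot: [-0.001, 0.468, 0.884, -0.001]
ft_force: [-7.0, 0.3, 11.3]
grip_width: 0.0
grip_force: 5.6
```

{"api": "apply_moves", "payload": {
  "steps": [
    {"dx":0,"dy":0,"dz":0.003,"wx":0,"wy":0,"wz":0},
    {"dx":0,"dy":0,"dz":0,"wx":0,"wy":0,"wz":0},
    {"dx":0,"dy":0,"dz":-0.015,"wx":0,"wy":0,"wz":0},
    {"dx":0,"dy":0,"dz":-0.015,"wx":0,"wy":0,"wz":0},
    {"dx":0,"dy":0,"dz":-0.02,"wx":0,"wy":0,"wz":0},
    {"dx":0,"dy":0,"dz":-0.05,"wx":0,"wy":0,"wz":0},
    {"dx":0,"dy":0,"dz":0,"wx":0,"wy":0,"wz":0},
    {"dx":0,"dy":0,"dz":0,"wx":0,"wy":0,"wz":0}
  ]
}}

```text
time_s: 8.8
position: [0.5265, -0.0359, 0.1532]
tcp_rot: [0.001, 0.468, 0.884, 0.0]
ft_force: [-0.5, -0.5, -0.7]
grip_width: -0.0001
grip_force: 0.0
```

```bash
cat > chk.py <<'E'
import sys
from h import *
n=sys.argv[1]
st=manip.state();print(st['position'],st['ft_force'])
b=cv2.cvtColor(manip.grab_frame('side'),cv2.COLOR_RGB2BGR)
for q in('knob','pin_head'):print(q,[(r['confidence'],np.round(r['rect'],1)) for r in manip.masks_of(q,'side')[:1]])
w=cv2.cvtColor(manip.grab_frame('wrist'),cv2.COLOR_RGB2BGR)
P=[.5258,-.035,.126]
print('knob top up predicted',proj('side',W(P,[[0,0,.116]])).round(1))
for v in(0,.009,.018,.027,.036):print(v,proj('side',W(P,[[0,.07,.079+v]])).round(1))
cv2.imwrite(f'pics/{n}.png',np.hstack([cv2.resize(b[180:330,170:330],(400,375)),cv2.copyMakeBorder(cv2.resize(w,(400,300)),0,75,0,0,0)]))
E
python3 chk.py c1
```

```text
[ 0.52649361 -0.0358549   0.15319098] [-0.46394355 -0.46751654 -0.69533409]
knob [(0.62, array([255.2, 244.3,  26.9,  26.1]))]
pin_head []
knob top up predicted [[256.9 237.2]]
0 [[230.1 224.5]]
0.009 [[229.9 221.4]]
0.018 [[229.7 218.3]]
0.027 [[229.4 215. ]]
0.036 [[229.2 211.8]]
```

View pics/c1.png

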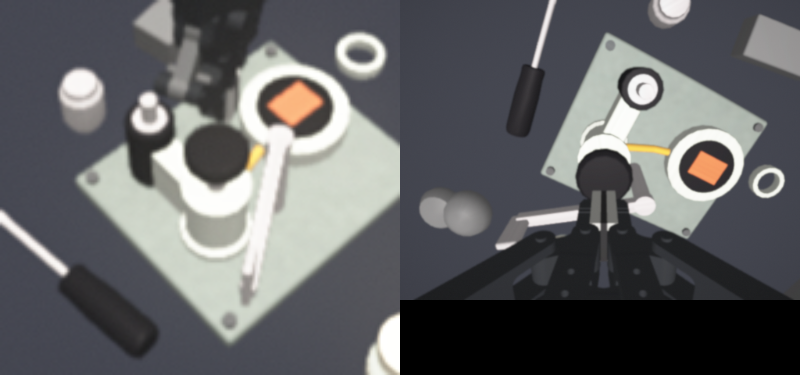

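The pin top moved from about row 221 to row 218, so the stroke counted; the knob is back up. Repeating the stroke.

{"api": "apply_moves", "payload": {
  "steps": [
    {"dx":0,"dy":0,"dz":0.05,"wx":0,"wy":0,"wz":0},
    {"dx":0,"dy":0,"dz":0.024,"wx":0,"wy":0,"wz":0},
    {"dx":0,"dy":0,"dz":0.014,"wx":0,"wy":0,"wz":0},
    {"dx":0,"dy":0,"dz":0.012,"wx":0,"wy":0,"wz":0},
    {"dx":0,"dy":0,"dz":0,"wx":0,"wy":0,"wz":0},
    {"dx":0,"dy":0,"dz":0,"wx":0,"wy":0,"wz":0},
    {"dx":0,"dy":0,"dz":-0.025,"wx":0,"wy":0,"wz":0},
    {"dx":0,"dy":0,"dz":-0.025,"wx":0,"wy":0,"wz":0}
  ]
}}

```text
time_s: 9.8
position: [0.525, -0.0354, 0.1274]
tcp_rot: [-0.001, 0.468, 0.884, -0.0]
ft_force: [0.0, -0.6, -0.6]
grip_width: -0.0
grip_force: 0.0
```

{"api": "apply_moves", "payload": {
  "steps": [
    {"dx":0,"dy":0,"dz":0,"wx":0,"wy":0,"wz":0},
    {"dx":0,"dy":0,"dz":0.024,"wx":0,"wy":0,"wz":0},
    {"dx":0,"dy":0,"dz":0.014,"wx":0,"wy":0,"wz":0},
    {"dx":0,"dy":0,"dz":0.012,"wx":0,"wy":0,"wz":0},
    {"dx":0,"dy":0,"dz":0,"wx":0,"wy":0,"wz":0},
    {"dx":0,"dy":0,"dz":0,"wx":0,"wy":0,"wz":0},
    {"dx":0,"dy":0,"dz":-0.025,"wx":0,"wy":0,"wz":0},
    {"dx":0,"dy":0,"dz":-0.025,"wx":0,"wy":0,"wz":0}
  ]
}}

```text
time_s: 10.6
position: [0.5244, -0.0353, 0.1263]
tcp_rot: [-0.001, 0.468, 0.884, -0.0]
ft_force: [0.6, 0.5, 0.3]
grip_width: -0.0002
grip_force: 0.0
```

{"api": "apply_moves", "payload": {
  "steps": [
    {"dx":0,"dy":0,"dz":0,"wx":0,"wy":0,"wz":0},
    {"dx":0,"dy":0,"dz":-0.05,"wx":0,"wy":0,"wz":0},
    {"dx":0,"dy":0,"dz":0,"wx":0,"wy":0,"wz":0},
    {"dx":0,"dy":0,"dz":0,"wx":0,"wy":0,"wz":0},
    {"dx":0,"dy":0,"dz":0,"wx":0,"wy":0,"wz":0},
    {"dx":0,"dy":0,"dz":0,"wx":0,"wy":0,"wz":0},
    {"dx":0,"dy":0,"dz":0,"wx":0,"wy":0,"wz":0},
    {"dx":0,"dy":0,"dz":0,"wx":0,"wy":0,"wz":0}
  ]
}}

```text
time_s: 11.4
position: [0.5253, -0.0355, 0.1518]
tcp_rot: [-0.0, 0.468, 0.884, -0.0]
ft_force: [-0.3, 0.4, 0.6]
grip_width: 0.0
grip_force: 0.0
```

```bash
python3 chk.py c2
```

```text
[ 0.52531544 -0.03550515  0.15181367] [-0.3336374   0.42502625  0.58935708]
knob [(0.68, array([277.2, 266.2,  21. ,  69.8]))]
pin_head [(0.42, array([227.9, 220.8,   8.5,  20.9]))]
knob top up predicted [[256.9 237.2]]
0 [[230.1 224.5]]
0.009 [[229.9 221.4]]
0.018 [[229.7 218.3]]
0.027 [[229.4 215. ]]
0.036 [[229.2 211.8]]
```

View pics/c2.png

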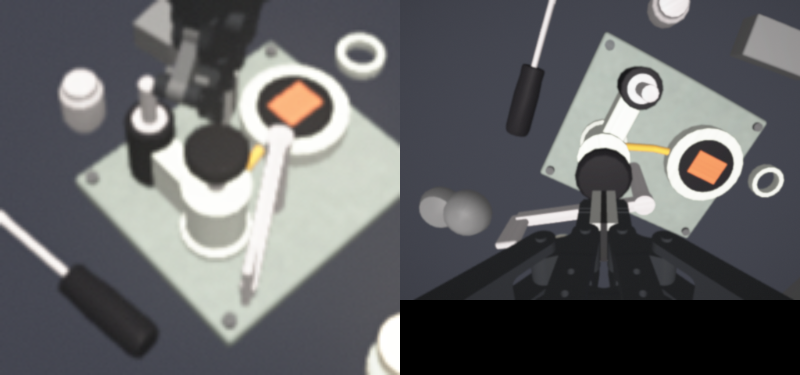

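The pin rose by about two more steps (its top is now near row 211.6, and 211.8 is predicted for fully out). Extra strokes do no harm, so I'll do two more to be sure and compare.

{"api": "apply_moves", "payload": {
  "steps": [
    {"dx":0,"dy":0,"dz":0.05,"wx":0,"wy":0,"wz":0},
    {"dx":0,"dy":0,"dz":0.024,"wx":0,"wy":0,"wz":0},
    {"dx":0,"dy":0,"dz":0.014,"wx":0,"wy":0,"wz":0},
    {"dx":0,"dy":0,"dz":0.012,"wx":0,"wy":0,"wz":0},
    {"dx":0,"dy":0,"dz":0,"wx":0,"wy":0,"wz":0},
    {"dx":0,"dy":0,"dz":0,"wx":0,"wy":0,"wz":0},
    {"dx":0,"dy":0,"dz":-0.025,"wx":0,"wy":0,"wz":0},
    {"dx":0,"dy":0,"dz":-0.025,"wx":0,"wy":0,"wz":0}
  ]
}}

```text
time_s: 12.4
position: [0.5254, -0.0355, 0.1278]
tcp_rot: [-0.0, 0.468, 0.884, -0.0]
ft_force: [0.2, 1.2, -0.3]
grip_width: 0.0001
grip_force: 0.0
```

{"api": "apply_moves", "payload": {
  "steps": [
    {"dx":0,"dy":0,"dz":0,"wx":0,"wy":0,"wz":0},
    {"dx":0,"dy":0,"dz":0.024,"wx":0,"wy":0,"wz":0},
    {"dx":0,"dy":0,"dz":0.014,"wx":0,"wy":0,"wz":0},
    {"dx":0,"dy":0,"dz":0.012,"wx":0,"wy":0,"wz":0},
    {"dx":0,"dy":0,"dz":0,"wx":0,"wy":0,"wz":0},
    {"dx":0,"dy":0,"dz":0,"wx":0,"wy":0,"wz":0},
    {"dx":0,"dy":0,"dz":-0.025,"wx":0,"wy":0,"wz":0},
    {"dx":0,"dy":0,"dz":-0.025,"wx":0,"wy":0,"wz":0}
  ]
}}

```text
time_s: 13.2
position: [0.5252, -0.0355, 0.1263]
tcp_rot: [-0.001, 0.468, 0.884, -0.0]
ft_force: [-0.8, -0.8, -0.6]
grip_width: -0.0001
grip_force: 0.0
```

{"api": "apply_moves", "payload": {
  "steps": [
    {"dx":0,"dy":0,"dz":0,"wx":0,"wy":0,"wz":0},
    {"dx":0,"dy":0,"dz":-0.05,"wx":0,"wy":0,"wz":0},
    {"dx":0,"dy":0,"dz":0,"wx":0,"wy":0,"wz":0},
    {"dx":0,"dy":0,"dz":0,"wx":0,"wy":0,"wz":0},
    {"dx":0,"dy":0,"dz":0,"wx":0,"wy":0,"wz":0},
    {"dx":0,"dy":0,"dz":0,"wx":0,"wy":0,"wz":0},
    {"dx":0,"dy":0,"dz":0,"wx":0,"wy":0,"wz":0},
    {"dx":0,"dy":0,"dz":0,"wx":0,"wy":0,"wz":0}
  ]
}}

```text
time_s: 14.0
position: [0.5253, -0.0355, 0.1518]
tcp_rot: [-0.0, 0.468, 0.884, -0.0]
ft_force: [0.5, -0.2, -0.1]
grip_width: 0.0001
grip_force: 0.0
```

```bash
python3 chk.py c3; python3 -c "
import cv2,numpy as np
cv2.imwrite('pics/cmp.png',np.hstack([cv2.resize(cv2.imread(f'pics/{n}.png')[60:180,100:270],None,fx=1.5,fy=1.5) for n in('s2','c2','c3')]))"
```

```text
[ 0.52532552 -0.03550605  0.15180747] [ 0.54753457 -0.18129332 -0.12751864]
knob [(0.83, array([257.7, 245.3,  29.8,  27.8]))]
pin_head [(0.6, array([228.6, 221.4,   8.9,  19.1]))]
knob top up predicted [[256.9 237.2]]
0 [[230.1 224.5]]
0.009 [[229.9 221.4]]
0.018 [[229.7 218.3]]
0.027 [[229.4 215. ]]
0.036 [[229.2 211.8]]
```

View pics/cmp.png

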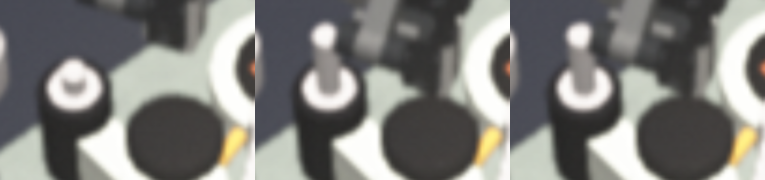

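The pin is unchanged between the last two views. It stands about 40 mm above its tower, so it is fully out. The knob is up and the robot is clear.

```bash
python3 -c "
from station import manip
print(manip.finish_job())"
```

```text
the job is handed in; nothing more can be done
None
```

The job is handed in: I pushed the catch clear to about 0.6 rad and gave the plunger five strokes. The pictures show the pin fully out, about 40 mm above its tower, with the plunger back up, nothing around it disturbed and the gripper clear of everything.

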